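# Build a two-tier kiln stack for enamel dials

## Task

Build the two-tier firing stack on the big kiln shelf: stand the two tall props upright on its bare end strips, one in the middle of each strip with its long side square across the shelf, and set the larger dial, on its fireclay disc, in the middle of the white field between them. Then lay the loose batt on top of the two props, centred over the shelf and in line with it, and last set the smaller dial in the middle of the batt. Keep both dials face up throughout, and do not disturb the short prop, the pot or the jar.

Things in the scene. Friction and masses are not known exactly. Their poses are not given: they have to be found in the camera images.
- shelf: Kiln shelf: a buff fireclay slab 196 mm long (its x), 110 mm wide (its y) and 18 mm thick, lying flat on the bench; heavy, it cannot be moved. Origin: centre of its underside; z up. The middle 104 mm of its length is coated white; the two bare end strips are 46 mm wide, the middle of each lying at x = +75 mm and x = -75 mm, y = 0, on the top face (z = 18 mm).
- prop_a_center (a point): One of the two tall props: a hollow upright block of buff fireclay, 26 mm (its x) by 52 mm (its y, the long side) and 45 mm high, walls 8 mm, open top and bottom, about 90 g; stands on the bench at the start. The point is its centre, 22.5 mm above its underside; z up. The two tall props are alike and either may go to either end.
- prop_b_center (a point): The other tall prop, the same in every way: 26 mm (x) by 52 mm (y), 45 mm high; the point is its centre, 22.5 mm above its underside.
- batt_center (a point): The batt: a loose plain bar-shaped slab of buff fireclay, 180 mm long (its x), 58 mm wide (its y) and 15 mm thick, about 300 g, lying flat on the bench at the start. The point is its centre, 7.5 mm above its underside; z up.
- large_dial_center (a point): The larger dial: a white watch dial 40 mm across with black hour bars, fixed face up on a round fireclay disc 46 mm across and 16 mm thick (18 mm with the dial), about 55 g, on the bench at the start. The point is on its axis, 8 mm above its underside; z points up out of the face. Take it by the rim of the disc.
- small_dial_center (a point): The smaller dial: a white watch dial 27 mm across with black hour bars, fixed face up on a round fireclay disc 34 mm across and 14 mm thick (16 mm with the dial), about 30 g, on the bench at the start. The point is on its axis, 7 mm above its underside; z points up out of the face. Take it by the rim of the disc.
- short_prop: Bystander: an odd, short prop of the same fireclay, hollow, 32 mm square and 26 mm high, loose on the bench; not wanted in this stack. Origin: centre of its underside.
- pot: Bystander: a round white porcelain pot with a lid, knob and blue band, 58 mm across and 57 mm high, loose on the bench. Origin: centre of its underside.
- jar: Bystander: a square glass jar with a green lid, 54 mm square and 69 mm high, loose on the bench beyond the work. Origin: centre of its underside.

How it is judged:
On the way, in this order (a step that is already met when the one before it is completed fails the run):
1. both tall props stand on the bare end strips and the larger dial lies between them on the shelf ((((x of prop_a_center in the frame of shelf between 0.063 and 0.087 m and y of prop_a_center in the frame of shelf between -0.015 and 0.015 m and z of prop_a_center in the frame of shelf between 0.036 and 0.045 m and angle between the y axis of prop_a_center and the y axis of shelf, either way round below 0.2 rad and angle between prop_a_center's own z axis and vertical below 0.1 rad) and (x of prop_b_center in the frame of shelf between -0.087 and -0.063 m and y of prop_b_center in the frame of shelf between -0.015 and 0.015 m and z of prop_b_center in the frame of shelf between 0.036 and 0.045 m and angle between the y axis of prop_b_center and the y axis of shelf, either way round below 0.2 rad and angle between prop_b_center's own z axis and vertical below 0.1 rad)) or ((x of prop_a_center in the frame of shelf between -0.087 and -0.063 m and y of prop_a_center in the frame of shelf between -0.015 and 0.015 m and z of prop_a_center in the frame of shelf between 0.036 and 0.045 m and angle between the y axis of prop_a_center and the y axis of shelf, either way round below 0.2 rad and angle between prop_a_center's own z axis and vertical below 0.1 rad) and (x of prop_b_center in the frame of shelf between 0.063 and 0.087 m and y of prop_b_center in the frame of shelf between -0.015 and 0.015 m and z of prop_b_center in the frame of shelf between 0.036 and 0.045 m and angle between the y axis of prop_b_center and the y axis of shelf, either way round below 0.2 rad and angle between prop_b_center's own z axis and vertical below 0.1 rad))) and x of large_dial_center in the frame of shelf between -0.014 and 0.014 m and y of large_dial_center in the frame of shelf between -0.014 and 0.014 m and z of large_dial_center in the frame of shelf between 0.022 and 0.03 m and angle between large_dial_center's own z axis and vertical below 0.1 rad), for 0.2 s.
2. the batt lies on top of both props, in line with the shelf (all of step 1 and x of batt_center in the frame of shelf between -0.014 and 0.014 m and y of batt_center in the frame of shelf between -0.012 and 0.012 m and z of batt_center in the frame of shelf between 0.066 and 0.075 m and angle between the x axis of batt_center and the x axis of shelf, either way round below 0.15 rad and angle between batt_center's own z axis and vertical below 0.06 rad and contact force between batt and prop_a above 0.1 N and contact force between batt and prop_b above 0.1 N), for 0.2 s.
3. the smaller dial lies in the middle of the batt (all of step 2 and x of small_dial_center in the frame of batt_center between -0.014 and 0.014 m and y of small_dial_center in the frame of batt_center between -0.012 and 0.012 m and z of small_dial_center in the frame of batt_center between 0.011 and 0.018 m and angle between small_dial_center's own z axis and vertical below 0.1 rad), for 0.2 s.
At the end, for the whole second after the job is handed in: Tall props upright on the two end strips (12 mm along, 15 across, 0.2 rad); larger dial mid-shelf (14 mm); batt level on both props, over the shelf's middle (14 mm along, 12 across, 0.15 rad); smaller dial mid-batt (14 mm along, 12 across); dials face up; all at rest (all of step 3 and linear speed of each of prop_a, prop_b, large_dial, batt, small_dial below 0.02 m/s); the robot touches nothing.
It fails at once if the short prop is moved more than 15 mm or tipped (distance of short_prop from where it was at the start of the episode above 0.015 m or angle between short_prop's own z axis and vertical above 0.3 rad).
It fails at once if the pot is moved more than 15 mm or tipped (distance of pot from where it was at the start of the episode above 0.015 m or angle between pot's own z axis and vertical above 0.3 rad).
It fails at once if the jar is moved more than 15 mm or tipped (distance of jar from where it was at the start of the episode above 0.015 m or angle between jar's own z axis and vertical above 0.3 rad).
It fails at once if the larger dial is tipped from face up by more than 0.5 rad (angle between large_dial_center's own z axis and vertical above 0.5 rad).
It fails at once if the smaller dial is tipped from face up by more than 0.5 rad (angle between small_dial_center's own z axis and vertical above 0.5 rad).
It also fails if it takes over 122 s, if anything falls off the work surface, if the arm or the gripper's body presses on something with over 40 N, if the wrist force passes 120 N, or if a joint passes its speed limit or range.

## Robot

A 6-joint arm with a two-finger parallel gripper is mounted at the origin on the work surface. World frame = base frame: x ahead of the robot, y to its left, z up, the work surface at z = 0. Lengths are in m, angles in rad, forces in N, time in s.
With the tool pointing down it reaches from about 0.35 to 0.85 m from the base axis. Payload 8.1 kg.
Tool frame: the origin (TCP) lies between the finger pads; the fingertips stand 14 mm ahead of it and the grasp point (between the pads) lies 5 mm behind it (robot.tip_reach is the z of the fingertips in the tool frame, in m); z points along the fingers, y is the line along which they close (so a half turn about z gives the same grasp; the last joint's range is limited). The gripper opens to 93 mm and grips with 3 to 60 N. Pads are 15 mm wide; open, the fingers measure 128 mm over their backs; the gripper's body (75 mm by 188 mm) begins 65 mm behind the grasp point.
Start: joints at [-1.386, 0.13, 1.488, -0, 1.523, -0.085], TCP at [0.16, -0.578, 0.233] pointing down, gripper open.
Joint ranges: [-2.96, 2.96], [-0.89, 2.26], [0.02, 2.5], [-1.34, 4.48], [0, 2.73], [-2.66, 2.66]. Speed limits (rad/s): [2.39, 2.39, 2.79, 3.14, 3.14, 3.14].

## Interface

Orientations are given as a rotation vector (axis times angle).
In Python, from plant import robot gives the robot as it stands. The module is installed in compiled form; this text tells all that it offers.
- The arm moves only by the shell command python3 -m handwheel 'ROWS' [FORCE]. ROWS is JSON, a list of rows, each a list of 7 numbers: the closure, from -1 (fully open) to 1 (shut), then the shift along the tool's x, y, z each as a share of 100 cm, from -1 to 1, then the turn, a rotation vector about the tool's x, y, z each as a share of 180 degrees, from -1 to 1. In form: [[grip, tx, ty, tz, rx, ry, rz], ...]. A call has 1 to 20 rows; each row is the pose to reach, as a shift and turn from the pose commanded when the call began, along the tool's axes at that moment, turning the shorter way round; what a row does not reach only later rows make up. A row lasts 1/8 s, in which the tool goes at most 62.5 mm and 10.7 degrees, less where a joint would pass 70% of its speed; a pose out of reach is approached as far as the arm can. A call with a number of a shift or a turn outside -1 to 1 is refused whole. A call with a gripper value outside its range is refused whole. The fingers move at their own pace and stop on an object; FORCE is the grip in N (left out, the last holds). Time passes only in rows, so rows that repeat a pose let the fingers close. It gives the time, the measured TCP pose, the force, the opening and the grip force at its end, in the units of the state.
- robot.read_state(): the state, without advancing time (a new reading comes with each control period).
- robot.read_camera(name): name is "scene" or "top"; returns a dict with "frame" (420x560x3 uint8, red, green, blue), "fx", "fy", "cx", "cy" (pixels), "rvec" (rotation vector, rad) and "tvec" (3), from world to camera coordinates, as OpenCV has them. Camera axes: x right, y down, z forward; pixel columns grow to the right and rows downward; lengths in m; the calibration is good to about 2 mm. A picture is of the moment at which its call begins. There is no depth.
- robot.close_job(): hands the job in; it is judged then, once.
Trained networks look in a picture, given as the dict that the camera call returned (one of the last four; its "shot" number tells which), for a name from the list of things; names that differ only in an ending like _2 or _b are one class to them, and where a whole thing is asked for, a point or a joint stands for the part that bears it (a point fixed in the world has none). Each returns a list of dicts, best first, with "conf" (0 to 1); they miss things now and then, are a little off and sometimes report something else, mostly with a low value. They report only what shows in the picture. A call takes as long as a camera call.
- robot.regions_of(picture, name): "mask" (420x560 bool, what is visible of it) and "rect" ([left, top, right, bottom] in pixels, round what is visible of it).
The state is a dict: "t": time; "q": joint angles; "dq": joint speeds; "joint_torque": joint torques, N m; "tool_pos": TCP position; "orientation": TCP orientation; "force": force on the tool from outside, world axes, zero at the start; "wrist_torque": the same for the moment, N m; "opening": finger opening in m; "gripper_force": force on a finger pad.
Only numpy, scipy, OpenCV 4.12 (cv2) and the standard library are available. Lean on these libraries where they do the work, as an engineer would, in place of code of your own. Each camera call takes 0.05 s, during which the arm holds its last target. There are 200 camera calls.

## Working session

There is one attempt and no reset: what is moved stays moved. The work goes in short steps, Python scripts to look and compute and a shell command to move; the robot and the scene stay as the last step left them, time stands still between calls to the robot, and variables do not carry over. Pictures are saved under pics/ and viewed, at most 14 in all, crops included, and the job is handed in when it is done.

```bash
mkdir -p pics; cat > h.py <<'E'
import numpy as np, cv2
from plant import robot
from scipy.spatial.transform import Rotation as R
def world(c,px,z):
    px=np.atleast_2d(px).astype(float)
    Rm=cv2.Rodrigues(np.array(c["rvec"],float))[0]; t=np.array(c["tvec"],float)
    d=np.c_[(px[:,0]-c["cx"])/c["fx"],(px[:,1]-c["cy"])/c["fy"],np.ones(len(px))]@Rm
    o=-Rm.T@t
    return o+d*((z-o[2])/d[:,2])[:,None]
def project(c,p):
    p=np.atleast_2d(p).astype(float)
    return cv2.projectPoints(p,np.array(c["rvec"],float),np.array(c["tvec"],float),np.array([[c["fx"],0,c["cx"]],[0,c["fy"],c["cy"]],[0,0,1.]]),None)[0][:,0]
def save(c,n,s=None):
    f=c["frame"][:,:,::-1]
    cv2.imwrite("pics/"+n,f)
E
python3 - <<'E'
from h import *
print({k:np.round(v,3).tolist() if hasattr(v,'__len__') else v for k,v in robot.read_state().items()})
for n in("top","scene"):
    c=robot.read_camera(n); save(c,n+"0.png")
    Rm=cv2.Rodrigues(np.array(c["rvec"],float))[0]; print(n,-Rm.T@np.array(c["tvec"]),c["fx"],c["cx"],c["cy"])
    for o in ["shelf","prop_a_center","batt_center","large_dial_center","small_dial_center","short_prop","pot","jar"]:
        for r in robot.regions_of(c,o)[:3]:
            m=r["mask"].astype(np.uint8); q=cv2.minAreaRect(cv2.findNonZero(m))
            print(o,round(r["conf"],2),r["rect"],int(m.sum()),np.round(np.r_[q[0],q[1],q[2]],1), np.round(world(c,[q[0]],0)[0],3))
E
```

```text
{'t': 0.0, 'q': [-1.386, 0.131, 1.489, -0.0, 1.523, -0.085], 'dq': [-0.001, 0.0, 0.0, 0.001, -0.002, 0.0], 'joint_torque': [0.002, -55.983, -49.176, 0.077, 0.035, -0.0], 'tool_pos': [0.16, -0.578, 0.232], 'orientation': [-3.111, -0.422, 0.0], 'force': [0.003, -0.181, -0.208], 'wrist_torque': [0.005, 0.021, 0.021], 'gripper_force': 0.0, 'opening': 0.09300549837059414}
top [ 0.3297136  -0.00849836  1.23685342] 480.0689464144597 275.5042205777552 207.0242005801753
shelf 0.65 [213.1, 182.5, 265.7, 263.5] 3221 [238.4 222.4  43.1  76.3   5.2] [0.536 0.111 0.   ]
prop_a_center 0.58 [141.1, 270.5, 163.3, 289.0] 302 [152.3 277.7  13.6  23.3  42.5] [0.367 0.309 0.   ]
batt_center 0.81 [300.5, 195.1, 343.4, 267.8] 1484 [322.1 228.7  22.1  68.9  18.4] [ 0.547 -0.107  0.   ]
large_dial_center 0.69 [394.7, 262.0, 417.3, 276.3] 273 [403.  267.5  17.   18.   90. ] [ 0.473 -0.324  0.   ]
large_dial_center 0.42 [413.9, 223.6, 437.4, 246.7] 444 [423.8 234.8  21.9  24.   45. ] [ 0.565 -0.372  0.   ]
small_dial_center 0.55 [373.8, 310.3, 390.5, 323.8] 143 [381.5 315.   12.   13.   90. ] [ 0.347 -0.279  0
[... 514 characters left out ...]
424.0, 252.8, 453.4, 277.8] 615 [439.5 262.5  23.   29.   90. ] [0.34  0.291 0.   ]
batt_center 0.68 [226.8, 202.8, 298.5, 235.2] 1177 [261.5 218.   17.9  71.5  73.3] [ 0.541 -0.115  0.   ]
large_dial_center 0.68 [234.4, 169.7, 248.1, 182.0] 153 [238.5 177.5  11.   15.   90. ] [ 0.463 -0.333  0.   ]
small_dial_center 0.49 [278.0, 164.8, 288.0, 174.2] 96 [280.5 170.5  11.    9.    0. ] [ 0.339 -0.284  0.   ]
short_prop 0.78 [407.5, 321.8, 428.5, 341.6] 422 [416.5 332.   22.   21.   90. ] [0.547 0.382 0.   ]
pot 0.55 [193.1, 165.8, 216.0, 190.7] 349 [205. 177.  20.  20.  90.] [ 0.539 -0.402  0.   ]
pot 0.5 [180.9, 247.7, 208.0, 287.7] 1035 [195.1 265.1  40.2  28.1  82.6] [ 0.771 -0.063  0.   ]
```

View pics/top0.png

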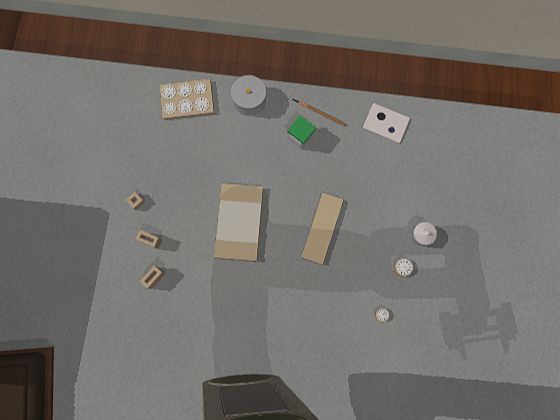

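View pics/scene0.png

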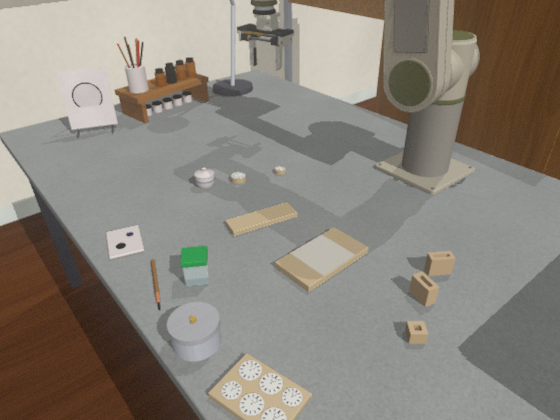

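The top view shows the shelf at (240,222), the batt at (323,228), tall props at (148,239) and (152,277), the short prop at (135,200), the larger dial at (404,267), the smaller at (383,314), the pot at (425,233) and the jar at (301,130). Next I'll fit model silhouettes to colour masks in both cameras.

```bash
cat >> h.py <<'E'
from scipy.optimize import minimize
def box(x,y,a,L,W,H,z0=0):
    c,s=np.cos(a),np.sin(a)
    return np.array([[x+c*u*L/2-s*v*W/2,y+s*u*L/2+c*v*W/2,z0+k*H] for u in(-1,1) for v in(-1,1) for k in(0,1)])
def cyl(x,y,a,D,_,H,z0=0):
    return np.array([[x+D/2*np.cos(t),y+D/2*np.sin(t),z0+k*H] for t in np.linspace(0,2*np.pi,24) for k in(0,1)])
def hullmask(pts,S=4):
    m=np.zeros((420*S,560*S),np.uint8)
    cv2.fillConvexPoly(m,cv2.convexHull(np.round((pts+.5)*S-.5).astype(np.int32)),1)
    return cv2.resize(m.astype(np.float32),(560,420),interpolation=cv2.INTER_AREA)
def tan(c,p0,rad,thr=22):
    f=c["frame"].astype(int); m=((f[:,:,0]-f[:,:,2])>thr).astype(np.uint8)
    g=np.zeros_like(m); cv2.circle(g,tuple(int(v) for v in p0),int(rad),1,-1); m&=g
    n,l,st,_=cv2.connectedComponentsWithStats(m)
    if n<2: return None
    k=1+np.argmax(st[1:,4]); return (l==k).astype(np.uint8)
def hullof(m):
    o=np.zeros_like(m); cv2.fillConvexPoly(o,cv2.convexHull(cv2.findNonZero(m)),1); return o.astype(np.float32)
def fit(views,shape,dims,x0,z0=0):
    # views: list of (cam, target mask)
    def cost(p):
        return sum(np.abs(hullmask(project(c,shape(p[0],p[1],p[2],*dims,z0)))-m).sum()/m.sum() for c,m in views)
    best=None
    for da in ((0,) if shape is cyl else (0,.4,-.4)):
        s=np.array([[x0[0],x0[1],x0[2]+da]]*4)+np.r_[np.zeros((1,3)),np.diag([.01,.01,.2])]
        r=minimize(cost,s[0],method="Nelder-Mead",options=dict(initial_simplex=s,xatol=3e-4,fatol=1e-4,maxiter=150))
        if best is None or r.fun<best.fun: best=r
    return best.x,best.fun
E
python3 - <<'E'
from h import *
T,S=robot.read_camera("top"),robot.read_camera("scene")
obs=dict(shelf=(box,(.196,.110,.018),(.53,.105,0.0),60,0.),
 batt=(box,(.18,.058,.015),(.545,-.105,-.3),50,0.),
 propA=(box,(.052,.026,.045),(.36,.30,.9),24,0.),
 propB=(box,(.052,.026,.045),(.46,.31,-.3),24,0.),
 short=(box,(.032,.032,.026),(.55,.385,.5),18,0.))
vis={n:c["frame"][:,:,::-1].copy() for n,c in(("t",T),("s",S))}
res={}
for n,(sh,d,x0,rad,_) in obs.items():
    x0=list(x0); vs={}
    for k,c,rr in(("t",T,rad),("s",S,rad)):
        m=tan(c,project(c,[x0[0],x0[1],d[2]/2])[0],rr); 
        if m is not None: vs[k]=(c,hullof(m))
    for key in("t","s","ts"):
        r,e=fit([vs[k] for k in key],sh,d,(x0[0],x0[1],x0[2]+(np.pi/2 if n=="none" else 0)))
        print(n,key,np.round(r,4),round(e,3))
    for k,(c,m) in vs.items():
        h=cv2.convexHull(project(c,sh(*r,*d)).astype(np.int32)); cv2.polylines(vis[k],[h],True,(0,0,255) if n!="x" else 0)
cv2.imwrite("pics/fit.png",np.hstack([cv2.resize(vis["t"][150:340,110:450],None,fx=2.3,fy=2.3)]))
cv2.imwrite("pics/fits.png",np.hstack([cv2.resize(vis["s"][150:360,170:470],None,fx=2.6,fy=2.6)]))
E
```

```text
shelf t [0.5378 0.1106 0.0507] 0.019
shelf s [0.5359 0.1102 0.0464] 0.019
shelf ts [0.5369 0.1105 0.0461] 0.041
batt t [ 0.5485 -0.1062 -0.1997] 0.031
batt s [ 0.5469 -0.1066 -0.2   ] 0.041
batt ts [ 0.547  -0.1059 -0.2059] 0.081
propA t [ 0.368   0.3045 -0.6003] 0.08
propA s [0.3777 0.3065 1.8675] 0.315
propA ts [0.3683 0.3044 2.568 ] 0.341
propB t [0.4616 0.3309 1.3358] 0.083
propB s [ 0.4445  0.3214 -0.2607] 0.284
propB ts [ 0.4608  0.3305 -1.8202] 0.411
short t [0.5582 0.3869 0.9179] 0.085
short s [0.558  0.3871 0.8728] 0.031
short ts [0.5579 0.387  0.8723] 0.12
```

View pics/fit.png

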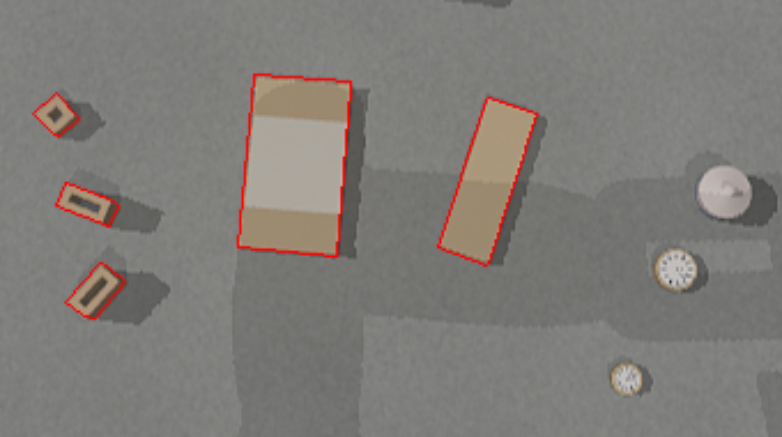

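View pics/fits.png

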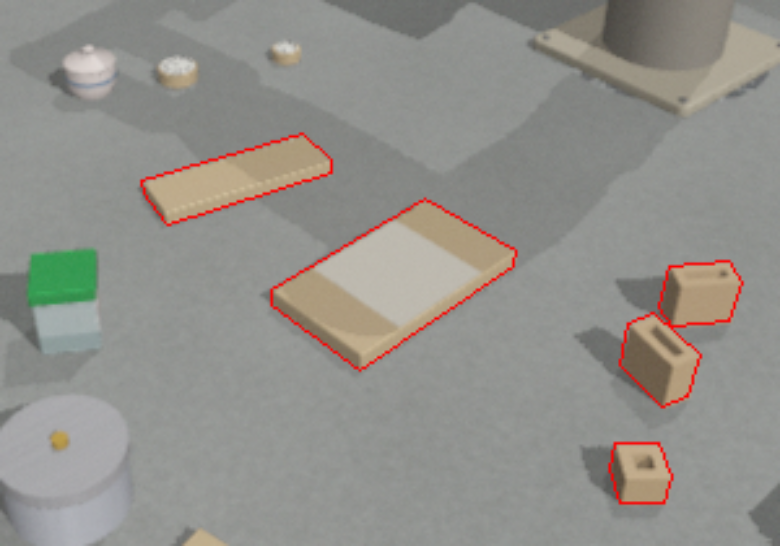

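The outlines fit well in both views: shelf at about (0.537, 0.110, 0.047 rad), the props at the left and the batt in the middle. Next come the dial positions and a helper that works out rows.

```bash
cat >> h.py <<'E'
SH=np.array([.537,.1104]); SA=.047
def onshelf(u,v): return SH+[u*np.cos(SA)-v*np.sin(SA),u*np.sin(SA)+v*np.cos(SA)]
def rows(*wps):
    """wps: (x,y,z,closing angle or None); prints shift/turn shares from the present pose"""
    s=robot.read_state(); p=np.array(s["tool_pos"]); R0=R.from_rotvec(s["orientation"])
    prev=R0.as_matrix()[:,1]; a0=np.arctan2(prev[1],prev[0]); last=p
    print("at",np.round(p,4),"closing",round(a0,3),"q",np.round(s["q"],2),"open",round(s["opening"],4),"F",np.round(s["force"],1))
    a=a0
    for x,y,z,b in wps:
        if b is not None: a=a+(b-a+np.pi/2)%np.pi-np.pi/2
        ty=np.array([np.cos(a),np.sin(a),0]); tz=np.array([0,0,-1.]); Rt=R.from_matrix(np.c_[np.cross(ty,tz),ty,tz])
        d=R0.inv().apply(np.array([x,y,z])-p); w=(R0.inv()*Rt).as_rotvec()/np.pi
        print(np.round(np.r_[d,w],4).tolist(),"dist",round(np.linalg.norm(np.array([x,y,z])-last),3),"turn",round(a-a0,2)); last=np.array([x,y,z])
def white(c,p0,rad):
    f=c["frame"].astype(int); return f
E
python3 - <<'E'
from h import *
T,S=robot.read_camera("top"),robot.read_camera("scene")
for n,h,d in(("large_dial_center",.018,.046),("small_dial_center",.016,.034)):
  for c,k in((T,"t"),(S,"s")):
    r=robot.regions_of(c,n)[0]; m=r["mask"].astype(np.uint8); q=cv2.minAreaRect(cv2.findNonZero(m)); q0=np.array(r["rect"]).reshape(2,2).mean(0)
    x=world(c,[q[0]],h)[0]
    f,e=fit([(c,hullof(m))],cyl,(d,d,h),(x[0],x[1],0)); print(n,k,np.round(x,3),np.round(f[:2],4),round(e,3))
print(world(T,[(403.9,267),(382.6,314.3)],.017))
rows((.472,-.323,.10,1.11),(.472,-.323,.018,1.11))
E
```

```text
large_dial_center t [ 0.471 -0.32   0.018] [ 0.4718 -0.3216] 0.068
large_dial_center s [ 0.481 -0.306  0.018] [ 0.4704 -0.321 ] 0.112
small_dial_center t [ 0.347 -0.275  0.016] [ 0.3482 -0.2774] 0.117
small_dial_center s [ 0.357 -0.264  0.016] [ 0.3456 -0.2781] 0.194
[[ 0.47266962 -0.32196514  0.017     ]
 [ 0.34926435 -0.27766641  0.017     ]]
at [ 0.16   -0.5783  0.2326] closing -1.301 q [-1.39  0.13  1.49  0.    1.52 -0.09] open 0.0931 F [-0.2 -0.1 -0.1]
[0.3688, -0.1629, 0.1327, -0.0, -0.0, 0.2326] dist 0.424 turn -0.73
[0.3688, -0.1629, 0.2147, -0.0, -0.0, 0.2326] dist 0.082 turn -0.73
```

```bash
python3 -m handwheel '[[-0.5,0.369,-0.163,0.133,0,0,0.233],[-0.5,0.369,-0.163,0.133,0,0,0.233],[-0.5,0.369,-0.163,0.133,0,0,0.233],[-0.5,0.369,-0.163,0.133,0,0,0.233],[-0.5,0.369,-0.163,0.133,0,0,0.233],[-0.5,0.369,-0.163,0.133,0,0,0.233],[-0.5,0.369,-0.163,0.133,0,0,0.233],[-0.5,0.369,-0.163,0.133,0,0,0.233],[-0.5,0.369,-0.163,0.133,0,0,0.233],[-0.5,0.369,-0.163,0.133,0,0,0.233],[-0.5,0.369,-0.163,0.133,0,0,0.233]]' 12
python3 - <<'E'
from h import *
c=robot.read_camera("scene"); cv2.imwrite("pics/a1.png",cv2.resize(c["frame"][120:260,160:360,::-1],None,fx=4,fy=4))
rows((.472,-.3215,.018,1.11))
E
```

```text
t: 2.68
tool_pos: [0.4716, -0.3241, 0.1003]
orientation: [3.057, -0.722, 0.001]
force: [0.2, -0.2, 0.3]
opening: 0.0699
gripper_force: 0.0
at [ 0.4717 -0.3239  0.1002] closing -2.035 q [-0.69  0.16  1.71 -0.    1.28  1.34] open 0.0695 F [ 0.  -0.  -0.7]
[-0.0009, -0.0024, 0.0822, 0.0001, -0.0003, -0.001] dist 0.082 turn 0.0
```

View pics/a1.png

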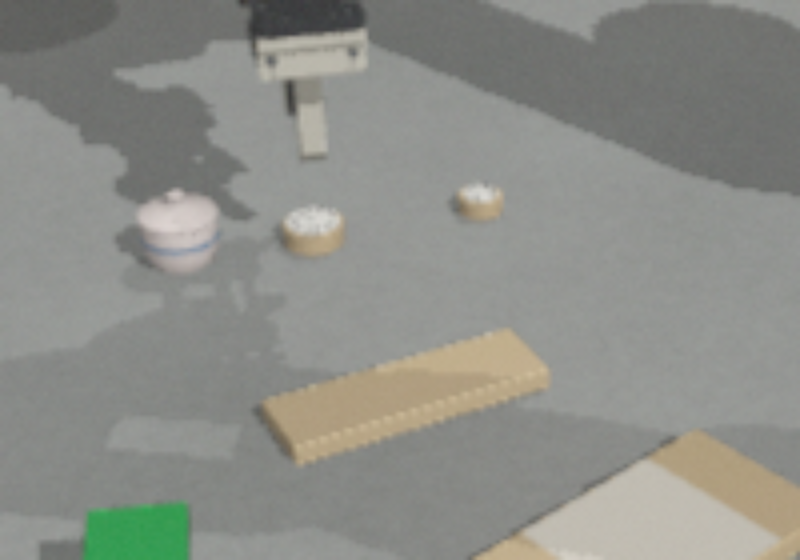

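The fingers hang straight above the larger dial (crop 313,150 over 313,228) and clear of the pot. I'll descend, grip and lift.

```bash
python3 -m handwheel '[[-0.5,-0.001,-0.002,0.04,0,0,0],[-0.5,-0.001,-0.002,0.07,0,0,0],[-0.5,-0.001,-0.002,0.082,0,0,0],[-0.5,-0.001,-0.002,0.082,0,0,0],[0.2,-0.001,-0.002,0.082,0,0,0],[0.2,-0.001,-0.002,0.082,0,0,0],[0.2,-0.001,-0.002,0.082,0,0,0],[0.2,-0.001,-0.002,0.082,0,0,0],[0.2,-0.001,-0.002,0.082,0,0,0],[0.2,-0.001,-0.002,0.05,0,0,0],[0.2,-0.001,-0.002,0.0,0,0,0],[0.2,-0.001,-0.002,-0.02,0,0,0],[0.2,-0.001,-0.002,-0.02,0,0,0]]' 12
python3 - <<'E'
from h import *
x=onshelf(0,0)
rows((*x,.12,1.618),(*x,.037,1.618))
E
```

```text
t: 4.35
tool_pos: [0.4731, -0.3213, 0.121]
orientation: [3.057, -0.719, 0.005]
force: [0.4, -0.0, -1.3]
opening: 0.0457
gripper_force: 12.0
at [ 0.4731 -0.3213  0.121 ] closing -2.033 q [-0.69  0.13  1.69  0.    1.31  1.35] open 0.0457 F [ 0.4 -0.  -1.3]
[-0.1353, -0.4149, 0.0003, 0.0005, -0.0009, -0.1621] dist 0.436 turn 0.51
[-0.1355, -0.415, 0.0833, 0.0005, -0.0009, -0.1621] dist 0.083 turn 0.51
```

```bash
python3 -m handwheel '[[0.2,-0.135,-0.415,0,0,0,-0.162],[0.2,-0.135,-0.415,0,0,0,-0.162],[0.2,-0.135,-0.415,0,0,0,-0.162],[0.2,-0.135,-0.415,0,0,0,-0.162],[0.2,-0.135,-0.415,0,0,0,-0.162],[0.2,-0.135,-0.415,0,0,0,-0.162],[0.2,-0.135,-0.415,0,0,0,-0.162],[0.2,-0.135,-0.415,0,0,0,-0.162],[0.2,-0.135,-0.415,0,0,0,-0.162],[0.2,-0.135,-0.415,0,0,0,-0.162],[0.2,-0.135,-0.415,0.04,0,0,-0.162],[0.2,-0.135,-0.415,0.065,0,0,-0.162],[0.2,-0.135,-0.415,0.075,0,0,-0.162],[0.2,-0.135,-0.415,0.081,0,0,-0.162],[0.2,-0.135,-0.415,0.081,0,0,-0.162]]'
python3 - <<'E'
from h import *
x=onshelf(0,0)
rows((*x,.036,1.618),(*x,.12,1.618))
E
```

```text
t: 6.22
tool_pos: [0.5368, 0.1107, 0.0391]
orientation: [-3.141, -0.072, -0.001]
force: [-0.4, -0.1, 0.2]
opening: 0.0459
gripper_force: 12.0
at [0.5368 0.1107 0.0391] closing -1.525 q [ 0.11  0.17  1.81 -0.    1.16  1.63] open 0.0459 F [-0.4 -0.1  0.2]
[0.0002, 0.0003, 0.0031, -0.0, -0.0002, -0.0003] dist 0.003 turn 0.0
[0.0002, 0.0003, -0.0809, -0.0, -0.0002, -0.0003] dist 0.084 turn 0.0
```

```bash
python3 -m handwheel '[[0.2,0,0,0.002,0,0,0],[0.2,0,0,0.002,0,0,0],[-0.4,0,0,0.002,0,0,0],[-0.4,0,0,0.002,0,0,0],[-0.4,0,0,0.002,0,0,0],[-0.4,0,0,-0.03,0,0,0],[-0.4,0,0,-0.08,0,0,0],[-0.4,0,0,-0.08,0,0,0]]'
python3 - <<'E'
from h import *
rows((.4615,.3308,.12,1.336-np.pi/2),(.4615,.3308,.030,1.336-np.pi/2))
T=robot.read_camera("top"); 
r=robot.regions_of(T,"large_dial_center")
for q in r[:2]: m=cv2.findNonZero(q["mask"].astype(np.uint8)); print(q["conf"],q["rect"])
E
```

```text
t: 7.22
tool_pos: [0.5398, 0.1115, 0.1238]
orientation: [-3.14, -0.074, -0.014]
force: [1.0, -0.2, 0.0]
opening: 0.0652
gripper_force: 0.0
at [0.5398 0.1115 0.1238] closing -1.524 q [ 0.11  0.07  1.76 -0.    1.31  1.63] open 0.0652 F [ 1.  -0.2  0. ]
[-0.068, -0.2228, 0.0033, 0.0017, -0.0025, -0.4103] dist 0.233 turn 1.29
[-0.0688, -0.2227, 0.0933, 0.0017, -0.0025, -0.4103] dist 0.09 turn 1.29
0.6 [227.0, 220.8, 242.2, 230.6]
```

```bash
python3 -m handwheel '[[0,-0.068,-0.222,0,0,0,-0.41],[0,-0.068,-0.222,0,0,0,-0.41],[0,-0.068,-0.222,0,0,0,-0.41],[0,-0.068,-0.222,0,0,0,-0.41],[0,-0.068,-0.222,0,0,0,-0.41],[0,-0.068,-0.222,0,0,0,-0.41],[0,-0.068,-0.222,0,0,0,-0.41],[0,-0.068,-0.222,0,0,0,-0.41],[0,-0.068,-0.222,0,0,0,-0.41],[0,-0.068,-0.222,0,0,0,-0.41],[0,-0.068,-0.222,0,0,0,-0.41]]'
python3 - <<'E'
from h import *
rows((.4615,.3308,.030,1.336-np.pi/2))
c=robot.read_camera("scene"); cv2.imwrite("pics/a2.png",cv2.resize(c["frame"][200:350,260:460,::-1],None,fx=4,fy=4))
E
```

```text
t: 8.7
tool_pos: [0.4581, 0.3296, 0.1186]
orientation: [-2.469, -1.943, 0.0]
force: [1.2, 0.7, 0.3]
opening: 0.0461
gripper_force: 0.0
at [0.4581 0.3296 0.1186] closing -0.237 q [0.53 0.12 1.71 0.   1.31 0.77] open 0.0461 F [1.2 0.7 0.3]
[0.002, 0.003, 0.0886, -0.0, -0.0, -0.0008] dist 0.089 turn 0.0
```

View pics/a2.png

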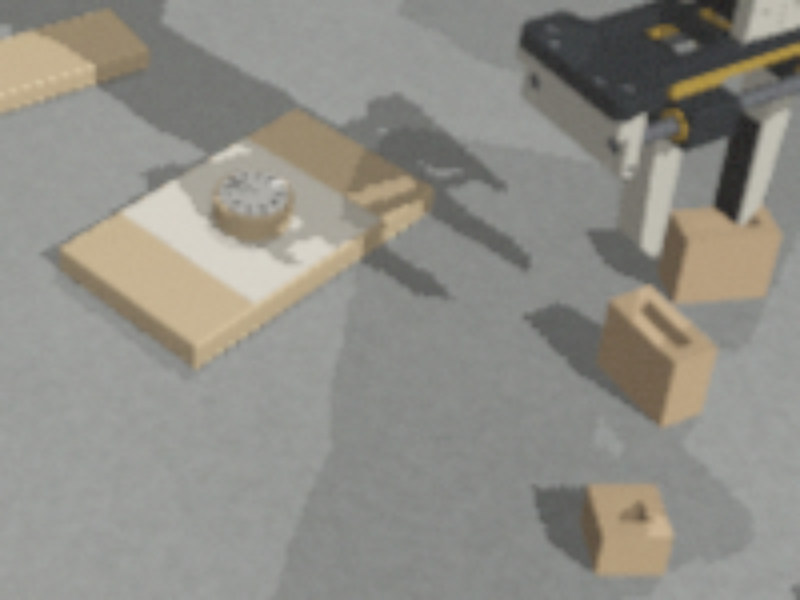

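The larger dial lies mid-field (crop 253,200), and the gripper is over prop B. I'll descend, grip and lift.

```bash
python3 -m handwheel '[[0,0.002,0.003,0.03,0,0,0],[0,0.002,0.003,0.06,0,0,0],[0,0.002,0.003,0.082,0,0,0],[0,0.002,0.003,0.088,0,0,0],[0,0.002,0.003,0.088,0,0,0],[0.6,0.002,0.003,0.088,0,0,0],[0.6,0.002,0.003,0.088,0,0,0],[0.6,0.002,0.003,0.088,0,0,0],[0.6,0.002,0.003,0.088,0,0,0],[0.6,0.002,0.003,0.088,0,0,0],[0.6,0.002,0.003,0.06,0,0,0],[0.6,0.002,0.003,0.01,0,0,0],[0.6,0.002,0.003,-0.02,0,0,0],[0.6,0.002,0.003,-0.02,0,0,0],[0.6,0.002,0.003,-0.02,0,0,0]]' 15
python3 - <<'E'
from h import *
for u in(.075,-.075):
    x=onshelf(u,0); print(u,x); rows((*x,.138,.047),(*x,.049,.047))
E
```

```text
t: 10.62
tool_pos: [0.4607, 0.3304, 0.137]
orientation: [-2.467, -1.944, 0.003]
force: [-0.6, -1.3, -1.0]
opening: 0.0256
gripper_force: 14.9
0.075 [0.61191718 0.1139237 ]
at [0.4607 0.3304 0.137 ] closing -0.236 q [ 0.53  0.11  1.69 -0.    1.35  0.77] open 0.0256 F [-0.6 -1.3 -1. ]
[-0.1751, 0.1977, -0.001, -0.0005, 0.0004, -0.0901] dist 0.264 turn 0.28
[-0.175, 0.1978, 0.088, -0.0005, 0.0004, -0.0901] dist 0.089 turn 0.28
-0.075 [0.46208282 0.1068763 ]
at [0.4607 0.3304 0.137 ] closing -0.236 q [ 0.53  0.11  1.69 -0.    1.35  0.77] open 0.0256 F [-0.6 -1.3 -1. ]
[-0.217, 0.0536, -0.0007, -0.0005, 0.0004, -0.0901] dist 0.224 turn 0.28
[-0.2169, 0.0538, 0.0883, -0.0005, 0.0004, -0.0901] dist 0.089 turn 0.28
```

```bash
python3 -m handwheel '[[0.6,-0.175,0.198,0,0,0,-0.09],[0.6,-0.175,0.198,0,0,0,-0.09],[0.6,-0.175,0.198,0,0,0,-0.09],[0.6,-0.175,0.198,0,0,0,-0.09],[0.6,-0.175,0.198,0,0,0,-0.09],[0.6,-0.175,0.198,0,0,0,-0.09],[0.6,-0.175,0.198,0,0,0,-0.09],[0.6,-0.175,0.198,0,0,0,-0.09],[0.6,-0.175,0.198,0.03,0,0,-0.09],[0.6,-0.175,0.198,0.06,0,0,-0.09],[0.6,-0.175,0.198,0.08,0,0,-0.09],[0.6,-0.175,0.198,0.086,0,0,-0.09],[0.6,-0.175,0.198,0.086,0,0,-0.09],[0.6,-0.175,0.198,0.086,0,0,-0.09]]'
python3 - <<'E'
from h import *
x=onshelf(.075,0); rows((*x,.049,.047),(*x,.15,.047))
E
```

```text
t: 12.38
tool_pos: [0.6141, 0.1146, 0.0541]
orientation: [2.168, 2.272, 0.003]
force: [0.4, 0.1, -0.7]
opening: 0.026
gripper_force: 14.9
at [0.6141 0.1146 0.0541] closing 0.047 q [0.1  0.34 1.58 0.   1.22 0.06] open 0.026 F [ 0.4  0.1 -0.7]
[-0.0006, -0.0022, 0.0051, 0.0007, -0.0, -0.0] dist 0.006 turn 0.0
[-0.0006, -0.002, -0.0959, 0.0007, -0.0, -0.0] dist 0.101 turn 0.0
```

```bash
python3 -m handwheel '[[0.6,0,-0.001,0.003,0,0,0],[0.6,0,-0.001,0.003,0,0,0],[0.6,0,-0.001,0.003,0,0,0]]'; python3 -m handwheel '[[0.6,0,0,0.0015,0,0,0],[0.6,0,0,0.0015,0,0,0],[0.1,0,0,0.0015,0,0,0],[0.1,0,0,0.0015,0,0,0],[0.1,0,0,0.0015,0,0,0],[0.1,0,0,-0.03,0,0,0],[0.1,0,0,-0.08,0,0,0],[0.1,0,0,-0.09,0,0,0],[0.1,0,0,-0.09,0,0,0],[0.1,0,0,-0.09,0,0,0]]'
python3 - <<'E'
from h import *
a=-.6+np.pi/2
rows((.368,.3045,.14,a),(.368,.3045,.030,a))
E
```

```text
t: 12.75
tool_pos: [0.6121, 0.1143, 0.0498]
orientation: [2.169, 2.273, 0.0]
force: [0.3, 0.2, -0.9]
opening: 0.0258
gripper_force: 14.9
t: 14.0
tool_pos: [0.6109, 0.1143, 0.1376]
orientation: [-2.168, -2.271, 0.004]
force: [0.2, -0.1, -1.1]
opening: 0.042
gripper_force: 0.0
at [0.6109 0.1143 0.1376] closing 0.047 q [0.1  0.25 1.53 0.   1.37 0.06] open 0.042 F [ 0.2 -0.1 -1.1]
[0.2014, -0.2337, -0.0018, -0.0009, -0.0004, -0.2941] dist 0.309 turn 0.92
[0.2014, -0.2334, 0.1082, -0.0009, -0.0004, -0.2941] dist 0.11 turn 0.92
```

```bash
python3 -m handwheel '[[0,0.201,-0.234,0,0,0,-0.294],[0,0.201,-0.234,0,0,0,-0.294],[0,0.201,-0.234,0,0,0,-0.294],[0,0.201,-0.234,0,0,0,-0.294],[0,0.201,-0.234,0,0,0,-0.294],[0,0.201,-0.234,0,0,0,-0.294],[0,0.201,-0.234,0,0,0,-0.294],[0,0.201,-0.234,0,0,0,-0.294],[0,0.201,-0.234,0.03,0,0,-0.294],[0,0.201,-0.234,0.05,0,0,-0.294],[0,0.201,-0.234,0.05,0,0,-0.294],[0,0.201,-0.234,0.05,0,0,-0.294]]'
python3 - <<'E'
from h import *
a=-.6+np.pi/2
rows((.368,.3045,.03,a))
c=robot.read_camera("scene"); cv2.imwrite("pics/a3.png",cv2.resize(c["frame"][190:340,270:470,::-1],None,fx=4,fy=4))
E
```

```text
t: 15.5
tool_pos: [0.3698, 0.304, 0.0903]
orientation: [0.931, 3.0, 0.001]
force: [0.4, 0.5, 0.5]
opening: 0.0464
gripper_force: 0.0
at [0.3698 0.304  0.0903] closing 0.969 q [ 0.58 -0.08  1.97 -0.    1.25 -0.39] open 0.0464 F [0.4 0.5 0.5]
[0.0018, -0.0006, 0.0603, 0.0002, 0.0001, -0.0006] dist 0.06 turn 0.0
```

View pics/a3.png

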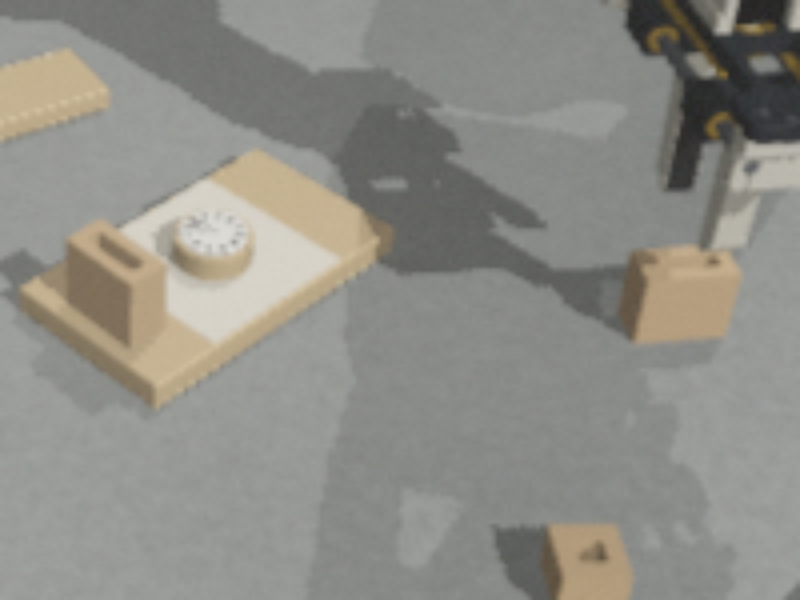

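Prop B stands square on the far strip (crop 115,285), the dial is central, and the gripper is above prop A (crop 680,290). I'll grip it.

```bash
python3 -m handwheel '[[0,0.0015,-0.001,0.03,0,0,0],[0,0.0015,-0.001,0.055,0,0,0],[0,0.0015,-0.001,0.06,0,0,0],[0,0.0015,-0.001,0.06,0,0,0],[0.6,0.0015,-0.001,0.06,0,0,0],[0.6,0.0015,-0.001,0.06,0,0,0],[0.6,0.0015,-0.001,0.06,0,0,0],[0.6,0.0015,-0.001,0.06,0,0,0],[0.6,0.0015,-0.001,0.06,0,0,0],[0.6,0.0015,-0.001,0.03,0,0,0],[0.6,0.0015,-0.001,-0.02,0,0,0],[0.6,0.0015,-0.001,-0.04,0,0,0],[0.6,0.0015,-0.001,-0.04,0,0,0],[0.6,0.0015,-0.001,-0.04,0,0,0]]' 15
python3 - <<'E'
from h import *
x=onshelf(-.075,0); rows((*x,.13,.047),(*x,.049,.047))
E
```

```text
t: 17.3
tool_pos: [0.3664, 0.3037, 0.1282]
orientation: [-0.929, -3.0, 0.002]
force: [-0.0, 0.1, -1.9]
opening: 0.0258
gripper_force: 15.0
at [0.3664 0.3037 0.1282] closing 0.97 q [ 0.58 -0.13  1.94 -0.    1.33 -0.39] open 0.0258 F [-0.   0.1 -1.9]
[-0.1902, -0.1084, -0.0018, -0.0007, 0.0001, 0.2939] dist 0.219 turn -0.92
[-0.1903, -0.1082, 0.0792, -0.0007, 0.0001, 0.2939] dist 0.081 turn -0.92
```

```bash
python3 -m handwheel '[[0.6,-0.19,-0.108,0,0,0,0.294],[0.6,-0.19,-0.108,0,0,0,0.294],[0.6,-0.19,-0.108,0,0,0,0.294],[0.6,-0.19,-0.108,0,0,0,0.294],[0.6,-0.19,-0.108,0,0,0,0.294],[0.6,-0.19,-0.108,0,0,0,0.294],[0.6,-0.19,-0.108,0,0,0,0.294],[0.6,-0.19,-0.108,0,0,0,0.294],[0.6,-0.19,-0.108,0.03,0,0,0.294],[0.6,-0.19,-0.108,0.06,0,0,0.294],[0.6,-0.19,-0.108,0.075,0,0,0.294],[0.6,-0.19,-0.108,0.079,0,0,0.294],[0.6,-0.19,-0.108,0.079,0,0,0.294],[0.6,-0.19,-0.108,0.079,0,0,0.294],[0.6,-0.19,-0.108,0.079,0,0,0.294]]'
python3 - <<'E'
from h import *
x=onshelf(-.075,0); rows((*x,.048,.047),(*x,.15,.047))
E
```

```text
t: 19.18
tool_pos: [0.4636, 0.1079, 0.0515]
orientation: [2.168, 2.272, 0.002]
force: [-0.1, 0.1, -0.8]
opening: 0.0259
gripper_force: 15.0
at [0.4636 0.1079 0.0515] closing 0.047 q [ 0.12 -0.04  2.01 -0.    1.17  0.07] open 0.0259 F [-0.1  0.1 -0.8]
[-0.0009, -0.0015, 0.0035, 0.0005, -0.0, -0.0001] dist 0.004 turn 0.0
[-0.0009, -0.0014, -0.0985, 0.0005, -0.0, -0.0001] dist 0.102 turn 0.0
```

```bash
python3 -m handwheel '[[0.6,-0.001,0,0.003,0,0,0],[0.6,-0.001,0,0.003,0,0,0],[0.6,-0.001,0,0.003,0,0,0],[0.1,-0.001,0,0.003,0,0,0],[0.1,-0.001,0,0.003,0,0,0],[0.1,-0.001,0,0.003,0,0,0],[0.1,-0.001,0,-0.03,0,0,0],[0.1,-0.001,0,-0.08,0,0,0],[0.1,-0.001,0,-0.1,0,0,0],[-0.6,0.2,-0.1,-0.12,0,0,0],[-0.6,0.24,-0.1,-0.12,0,0,0],[-0.6,0.24,-0.1,-0.12,0,0,0],[-0.6,0.24,-0.1,-0.12,0,0,0],[-0.6,0.24,-0.1,-0.12,0,0,0],[-0.6,0.24,-0.1,-0.12,0,0,0],[-0.6,0.24,-0.1,-0.12,0,0,0],[-0.6,0.24,-0.1,-0.12,0,0,0]]'
python3 - <<'E'
from h import *
rows((.5475,-.106,.10,-.203+np.pi/2),(.5475,-.106,.0165,-.203+np.pi/2))
c=robot.read_camera("top"); a=cv2.resize(c["frame"][170:280,195:285,::-1],None,fx=4.4,fy=4.4)
d=robot.read_camera("scene"); b=cv2.resize(d["frame"][205:315,260:385,::-1],None,fx=3.1,fy=4.4*1.0)
cv2.imwrite("pics/a4.png",np.hstack([a,b]))
for u in(.075,-.075):
  for cam,rad in((c,0),):
    print(u,np.round(project(cam,[*onshelf(u,0),.063])[0]-[195,170],1)*4.4)
print(np.round((project(c,[*onshelf(0,0),.036])[0]-[195,170])*4.4,1))
E
```

```text
t: 21.3
tool_pos: [0.3525, 0.3416, 0.1704]
orientation: [2.171, 2.27, -0.001]
force: [-0.7, -0.6, -0.6]
opening: 0.0743
gripper_force: 0.0
at [0.3525 0.3416 0.1704] closing 0.044 q [ 0.67 -0.13  1.86 -0.    1.41  0.62] open 0.0743 F [-0.7 -0.6 -0.6]
[-0.4558, 0.1749, 0.0706, -0.0001, 0.0001, -0.4212] dist 0.493 turn 1.32
[-0.4557, 0.1749, 0.1541, -0.0001, 0.0001, -0.4212] dist 0.084 turn 1.32
0.075 [197.56  81.84]
-0.075 [172.04 341.88]
[188.5 219. ]
```

View pics/a4.png

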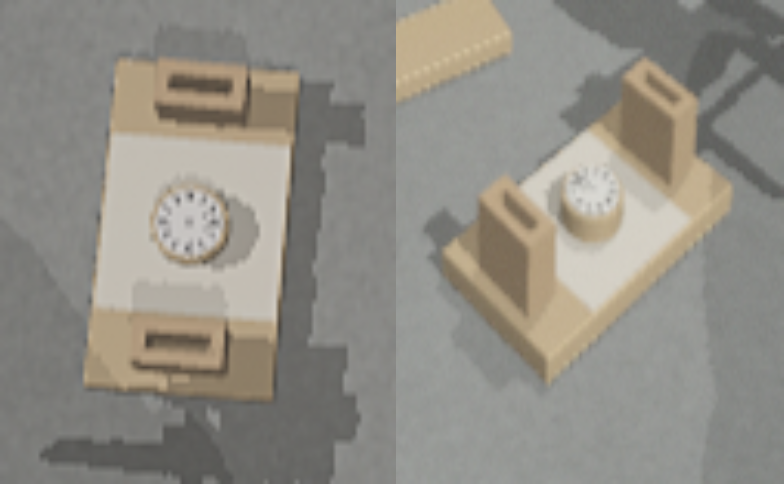

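Both props stand on their strips, with their tops at crop (200,84) and (179,341), at most about 4 mm off. The dial is centred at (189,222). Next is the batt.

```bash
python3 -m handwheel '[[-0.6,-0.456,0.175,0,0,0,-0.421],[-0.6,-0.456,0.175,0,0,0,-0.421],[-0.6,-0.456,0.175,0,0,0,-0.421],[-0.6,-0.456,0.175,0,0,0,-0.421],[-0.6,-0.456,0.175,0,0,0,-0.421],[-0.6,-0.456,0.175,0,0,0,-0.421],[-0.6,-0.456,0.175,0,0,0,-0.421],[-0.6,-0.456,0.175,0,0,0,-0.421],[-0.6,-0.456,0.175,0,0,0,-0.421],[-0.6,-0.456,0.175,0,0,0,-0.421],[-0.6,-0.456,0.175,0,0,0,-0.421],[-0.6,-0.456,0.175,0.05,0,0,-0.421],[-0.6,-0.456,0.175,0.09,0,0,-0.421],[-0.6,-0.456,0.175,0.1,0,0,-0.421],[-0.6,-0.456,0.175,0.1,0,0,-0.421],[-0.6,-0.456,0.175,0.1,0,0,-0.421]]' 40
python3 - <<'E'
from h import *
rows((.5475,-.106,.0165,-.203+np.pi/2))
c=robot.read_camera("scene"); cv2.imwrite("pics/a5.png",cv2.resize(c["frame"][130:280,190:390,::-1],None,fx=4,fy=4))
E
```

```text
t: 23.4
tool_pos: [0.5494, -0.1045, 0.073]
orientation: [0.315, 3.122, -0.001]
force: [-0.4, 0.3, 0.1]
opening: 0.0741
gripper_force: 0.0
at [ 0.5494 -0.1045  0.073 ] closing 1.37 q [-0.28  0.15  1.77  0.    1.22 -1.65] open 0.0741 F [-0.4  0.3  0.1]
[0.0017, -0.0018, 0.0564, -0.0001, 0.0011, 0.0006] dist 0.057 turn -0.0
```

View pics/a5.png

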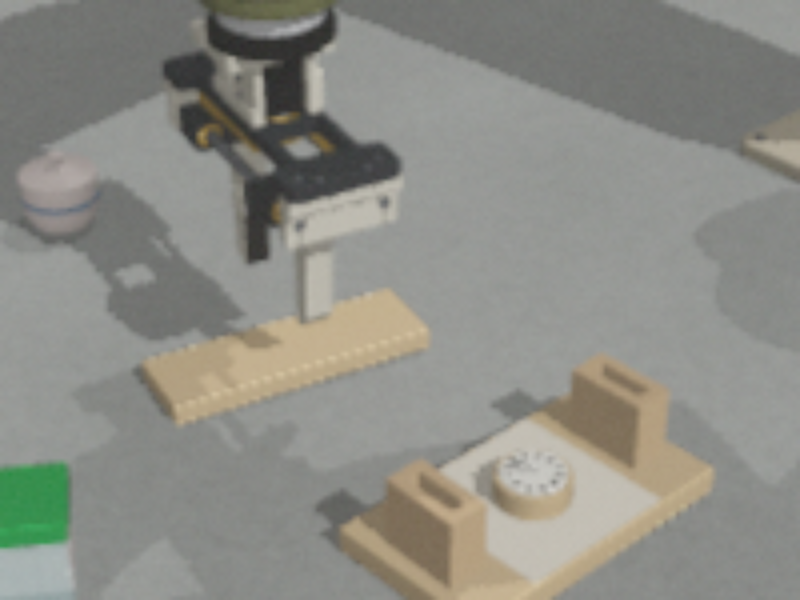

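The gripper straddles the middle of the batt (crop 290,350). I'll descend, grip and lift.

```bash
python3 -m handwheel '[[-0.6,0.001,-0.001,0.03,0,0,0],[-0.6,0.001,-0.001,0.05,0,0,0],[-0.6,0.001,-0.001,0.055,0,0,0],[-0.6,0.001,-0.001,0.055,0,0,0],[-0.6,0.001,-0.001,0.055,0,0,0],[0,0.001,-0.001,0.055,0,0,0],[0,0.001,-0.001,0.055,0,0,0],[0,0.001,-0.001,0.055,0,0,0],[0,0.001,-0.001,0.055,0,0,0],[0,0.001,-0.001,0.055,0,0,0],[0,0.001,-0.001,0.055,0,0,0],[0,0.001,-0.001,0.03,0,0,0],[0,0.001,-0.001,-0.02,0,0,0],[0,0.001,-0.001,-0.055,0,0,0],[0,0.001,-0.001,-0.055,0,0,0],[0,0.001,-0.001,-0.055,0,0,0]]' 45
python3 - <<'E'
from h import *
x=onshelf(0,-.001); rows((*x,.127,SA+np.pi/2),(*x,.083,SA+np.pi/2))
c=robot.read_camera("scene"); cv2.imwrite("pics/a6.png",cv2.resize(c["frame"][130:280,190:390,::-1],None,fx=4,fy=4))
E
```

```text
t: 25.45
tool_pos: [0.5455, -0.1048, 0.1236]
orientation: [-0.316, -3.123, -0.001]
force: [0.4, -0.1, -4.1]
opening: 0.0575
gripper_force: 45.0
at [ 0.5455 -0.1048  0.1236] closing 1.369 q [-0.28  0.09  1.73  0.    1.32 -1.65] open 0.0575 F [ 0.4 -0.1 -4.1]
[0.0512, 0.2082, -0.0032, 0.0002, -0.0008, -0.0791] dist 0.214 turn 0.25
[0.0511, 0.2082, 0.0408, 0.0002, -0.0008, -0.0791] dist 0.044 turn 0.25
```

View pics/a6.png

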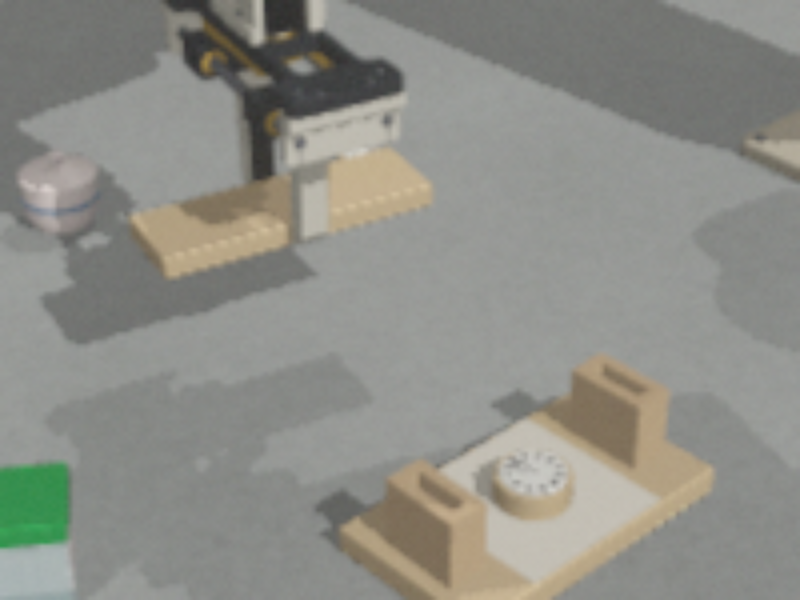

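The batt hangs level from the gripper (crop 285,210). I'll carry it over the props.

```bash
python3 -m handwheel '[[0,0.015,0.06,0,0,0,-0.079],[0,0.03,0.11,0,0,0,-0.079],[0,0.04,0.16,0,0,0,-0.079],[0,0.051,0.208,0,0,0,-0.079],[0,0.051,0.208,0,0,0,-0.079],[0,0.051,0.208,0,0,0,-0.079],[0,0.051,0.208,0,0,0,-0.079],[0,0.051,0.208,0,0,0,-0.079],[0,0.051,0.208,0.02,0,0,-0.079],[0,0.051,0.208,0.035,0,0,-0.079],[0,0.051,0.208,0.04,0,0,-0.079],[0,0.051,0.208,0.04,0,0,-0.079],[0,0.051,0.208,0.04,0,0,-0.079],[0,0.051,0.208,0.04,0,0,-0.079]]'
python3 - <<'E'
from h import *
x=onshelf(0,-.001); rows((*x,.0805,SA+np.pi/2))
c=robot.read_camera("scene"); cv2.imwrite("pics/a7.png",cv2.resize(c["frame"][180:320,240:410,::-1],None,fx=4.2,fy=4.2))
E
```

```text
t: 27.25
tool_pos: [0.5389, 0.1088, 0.0864]
orientation: [-0.073, 3.139, 0.0]
force: [0.1, 0.3, -3.2]
opening: 0.0573
gripper_force: 45.0
at [0.5389 0.1088 0.0864] closing 1.618 q [ 0.11  0.11  1.78 -0.    1.24 -1.51] open 0.0573 F [ 0.1  0.3 -3.2]
[0.0018, 0.0007, 0.0059, 0.0, 0.0004, -0.0001] dist 0.006 turn 0.0
```

View pics/a7.png

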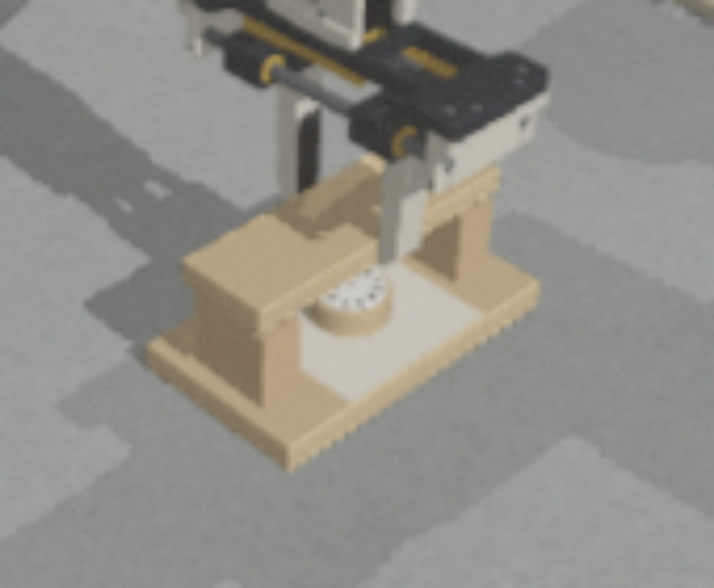

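The batt sits just above both props, aligned with the shelf. I'll lower it gently while watching the force.

```bash
python3 -m handwheel '[[0,0.001,0.001,0.002,0,0,0],[0,0.001,0.001,0.004,0,0,0],[0,0.001,0.001,0.004,0,0,0],[0,0.001,0.001,0.004,0,0,0]]'; python3 -m handwheel '[[0,0,0,0.001,0,0,0],[0,0,0,0.0015,0,0,0],[0,0,0,0.0015,0,0,0]]'
```

```text
t: 27.8
tool_pos: [0.5373, 0.1097, 0.0816]
orientation: [0.073, -3.141, 0.0]
force: [-0.6, 0.2, -2.4]
opening: 0.057
gripper_force: 45.0
t: 28.18
tool_pos: [0.5372, 0.1097, 0.08]
orientation: [0.073, -3.141, 0.0]
force: [-0.4, 0.1, -3.4]
opening: 0.0572
gripper_force: 45.0
```

```bash
python3 -m handwheel '[[0,0,0,0.0015,0,0,0],[0,0,0,0.0015,0,0,0],[0,0,0,0.0015,0,0,0]]'
```

```text
t: 28.55
tool_pos: [0.5376, 0.1097, 0.0791]
orientation: [-0.073, 3.14, 0.0]
force: [-1.4, -0.4, 4.0]
opening: 0.0576
gripper_force: 45.0
```

Contact made. I'll release and rise.

```bash
python3 -m handwheel '[[-0.4,0,0,0,0,0,0],[-0.5,0,0,0,0,0,0],[-0.5,0,0,0,0,0,0],[-0.5,0,0,0,0,0,0],[-0.5,0,0,-0.03,0,0,0],[-0.5,0,0,-0.08,0,0,0],[-0.5,0,0,-0.09,0,0,0],[-0.5,0,0,-0.09,0,0,0],[-0.5,0,0,-0.09,0,0,0],[-0.5,0,0,-0.09,0,0,0]]' 10
python3 - <<'E'
from h import *
rows((.348,-.2775,.17,None),(.348,-.2775,.06,None))
E
```

```text
t: 29.8
tool_pos: [0.5362, 0.1096, 0.1668]
orientation: [0.073, -3.138, 0.0]
force: [-0.5, -0.6, -0.4]
opening: 0.0697
gripper_force: 0.0
at [0.5362 0.1096 0.1668] closing 1.618 q [ 0.11  0.03  1.71 -0.    1.4  -1.51] open 0.0697 F [-0.5 -0.6 -0.4]
[0.2061, -0.3779, -0.0025, -0.0001, -0.0009, -0.0] dist 0.43 turn 0.0
[0.2058, -0.3778, 0.1075, -0.0001, -0.0009, -0.0] dist 0.11 turn 0.0
```

```bash
python3 -m handwheel '[[-0.3,0.206,-0.378,0,0,0,0.16],[-0.3,0.206,-0.378,0,0,0,0.16],[-0.3,0.206,-0.378,0,0,0,0.16],[-0.3,0.206,-0.378,0,0,0,0.16],[-0.3,0.206,-0.378,0,0,0,0.16],[-0.3,0.206,-0.378,0,0,0,0.16],[-0.3,0.206,-0.378,0,0,0,0.16],[-0.3,0.206,-0.378,0,0,0,0.16],[-0.3,0.206,-0.378,0,0,0,0.16],[-0.3,0.206,-0.378,0.05,0,0,0.16],[-0.3,0.206,-0.378,0.1,0,0,0.16],[-0.3,0.206,-0.378,0.1,0,0,0.16],[-0.3,0.206,-0.378,0.1,0,0,0.16],[-0.3,0.206,-0.378,0.1,0,0,0.16]]' 10
python3 - <<'E'
from h import *
rows((.348,-.2775,.0175,None))
c=robot.read_camera("scene"); cv2.imwrite("pics/a8.png",cv2.resize(c["frame"][130:310,220:420,::-1],None,fx=3.3,fy=3.3))
T=robot.read_camera("top")
for cam,thr in((T,22),(c,22)):
    m=tan(cam,project(cam,[*onshelf(0,0),.0705])[0],30)
r=robot.regions_of(T,"batt_center")[0]; f,e=fit([(T,hullof(r["mask"].astype(np.uint8)))],box,(.18,.058,.015),(*SH,SA),.063); print("batt",f,e,r["conf"])
E
```

```text
t: 31.55
tool_pos: [0.3509, -0.2785, 0.0712]
orientation: [0.708, 3.057, -0.003]
force: [0.7, 0.3, -0.0]
opening: 0.0605
gripper_force: 0.0
at [ 0.3509 -0.2785  0.0712] closing 1.116 q [-0.79 -0.15  2.07  0.    1.22 -1.9 ] open 0.0605 F [ 0.7  0.3 -0. ]
[0.0032, -0.0003, 0.0537, -0.0004, 0.0012, 0.0] dist 0.054 turn 0.0
batt [0.53743671 0.10949486 0.05376501] 0.040944717824459076 0.86
```

View pics/a8.png

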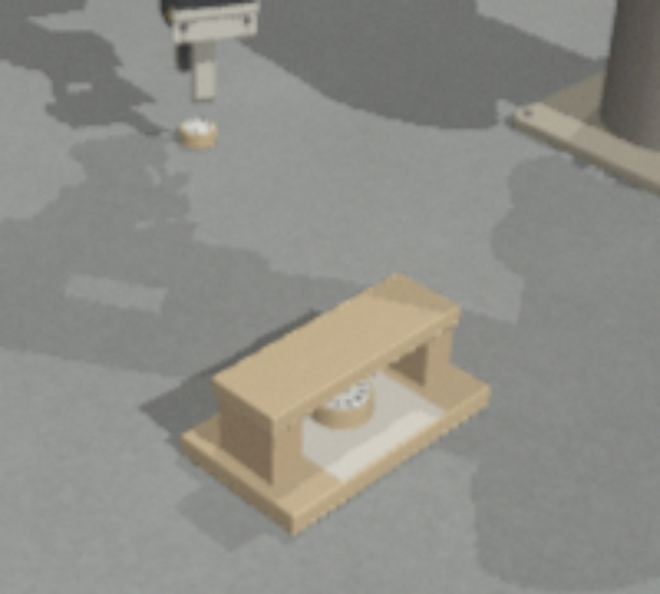

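The batt lies squarely on both props, measured at (0.537, 0.1095) and 0.054 rad. The gripper is above the smaller dial (crop 198,132). I'll grip it.

```bash
python3 -m handwheel '[[-0.3,0.002,0,0.03,0,0,0],[-0.3,0.002,0,0.048,0,0,0],[-0.3,0.002,0,0.053,0,0,0],[-0.3,0.002,0,0.053,0,0,0],[-0.3,0.002,0,0.053,0,0,0],[0.5,0.002,0,0.053,0,0,0],[0.5,0.002,0,0.053,0,0,0],[0.5,0.002,0,0.053,0,0,0],[0.5,0.002,0,0.053,0,0,0],[0.5,0.002,0,0.053,0,0,0],[0.5,0.002,0,0.053,0,0,0],[0.5,0.002,0,0.02,0,0,0],[0.5,0.002,0,-0.03,0,0,0],[0.5,0.002,0,-0.08,0,0,0],[0.5,0.002,0,-0.087,0,0,0],[0.5,0.002,0,-0.087,0,0,0],[0.5,0.002,0,-0.087,0,0,0]]' 10
python3 - <<'E'
from h import *
rows((.537,.1095,.157,1.618),(.537,.1095,.0955,1.618))
E
```

```text
t: 33.83
tool_pos: [0.3465, -0.2758, 0.1536]
orientation: [-0.709, -3.058, -0.003]
force: [0.3, 0.4, -0.4]
opening: 0.0337
gripper_force: 10.0
at [ 0.3465 -0.2758  0.1536] closing 1.115 q [-0.79 -0.25  2.   -0.    1.4  -1.9 ] open 0.0337 F [ 0.3  0.4 -0.4]
[-0.0014, 0.4298, -0.0029, 0.0006, -0.0009, -0.1601] dist 0.43 turn 0.5
[-0.0016, 0.4297, 0.0586, 0.0006, -0.0009, -0.1601] dist 0.062 turn 0.5
```

```bash
python3 -m handwheel '[[0.5,-0.001,0.05,0,0,0,-0.16],[0.5,-0.001,0.1,0,0,0,-0.16],[0.5,-0.001,0.15,0,0,0,-0.16],[0.5,-0.001,0.2,0,0,0,-0.16],[0.5,-0.001,0.25,0,0,0,-0.16],[0.5,-0.001,0.3,0,0,0,-0.16],[0.5,-0.001,0.35,0,0,0,-0.16],[0.5,-0.001,0.4,0,0,0,-0.16],[0.5,-0.001,0.43,0,0,0,-0.16],[0.5,-0.001,0.43,0,0,0,-0.16],[0.5,-0.001,0.43,0,0,0,-0.16],[0.5,-0.001,0.43,0.03,0,0,-0.16],[0.5,-0.001,0.43,0.045,0,0,-0.16],[0.5,-0.001,0.43,0.055,0,0,-0.16],[0.5,-0.001,0.43,0.055,0,0,-0.16],[0.5,-0.001,0.43,0.055,0,0,-0.16],[0.5,-0.001,0.43,0.055,0,0,-0.16]]'
python3 - <<'E'
from h import *
rows((.537,.1095,.0955,1.618))
E
```

```text
t: 35.95
tool_pos: [0.5383, 0.1091, 0.1016]
orientation: [-0.073, 3.139, 0.0]
force: [-0.0, 0.9, 0.1]
opening: 0.0341
gripper_force: 10.0
at [0.5383 0.1091 0.1016] closing 1.618 q [ 0.11  0.09  1.77 -0.    1.27 -1.51] open 0.0341 F [-0.   0.9  0.1]
[0.0013, 0.0005, 0.0061, 0.0, 0.0005, -0.0001] dist 0.006 turn 0.0
```

```bash
python3 -m handwheel '[[0.5,0.001,0.001,0.003,0,0,0],[0.5,0.001,0.001,0.004,0,0,0],[0.5,0.001,0.001,0.004,0,0,0],[0.5,0.001,0.001,0.004,0,0,0]]'; python3 -m handwheel '[[0.5,0,0,0.0015,0,0,0],[0.5,0,0,0.0015,0,0,0],[0.5,0,0,0.0015,0,0,0]]'
```

```text
t: 36.45
tool_pos: [0.5365, 0.11, 0.0966]
orientation: [0.074, -3.141, -0.0]
force: [-0.9, -0.1, -0.4]
opening: 0.0338
gripper_force: 10.0
t: 36.83
tool_pos: [0.5366, 0.11, 0.0951]
orientation: [0.073, -3.141, -0.0]
force: [0.2, -0.3, -0.2]
opening: 0.0338
gripper_force: 10.0
```

```bash
python3 -m handwheel '[[0.5,0,0,0.001,0,0,0],[0.5,0,0,0.001,0,0,0],[0.5,0,0,0.001,0,0,0]]'; python3 -m handwheel '[[0.1,0,0,0,0,0,0],[0,0,0,0,0,0,0],[0,0,0,0,0,0,0],[0,0,0,-0.02,0,0,0],[0,0,0,-0.07,0,0,0],[0,0,0,-0.1,0,0,0],[0,0.15,-0.15,-0.1,0,0,0],[0,0.15,-0.15,-0.1,0,0,0],[0,0.15,-0.15,-0.1,0,0,0],[0,0.15,-0.15,-0.1,0,0,0],[0,0.15,-0.15,-0.1,0,0,0],[0,0.15,-0.15,-0.1,0,0,0],[0,0.15,-0.15,-0.1,0,0,0],[0,0.15,-0.15,-0.1,0,0,0]]'
python3 - <<'E'
from h import *
c=robot.read_camera("scene"); T=robot.read_camera("top")
cv2.imwrite("pics/a9.png",np.hstack([cv2.resize(T["frame"][170:280,195:285,::-1],None,fx=4.2,fy=4.2),cv2.resize(c["frame"][190:300,260:370,::-1],None,fx=3.8,fy=4.2)]))
print((project(T,[*onshelf(0,0),.094])[0]-[195,170])*4.2)
E
```

```text
t: 37.2
tool_pos: [0.5366, 0.11, 0.0941]
orientation: [-0.073, 3.141, 0.0]
force: [-0.4, -0.5, -0.4]
opening: 0.0338
gripper_force: 10.0
t: 38.95
tool_pos: [0.3941, -0.0463, 0.194]
orientation: [0.075, -3.14, -0.0]
force: [-0.4, 0.9, 0.4]
opening: 0.0464
gripper_force: 0.0
[172.51693342 190.85446848]
```

View pics/a9.png

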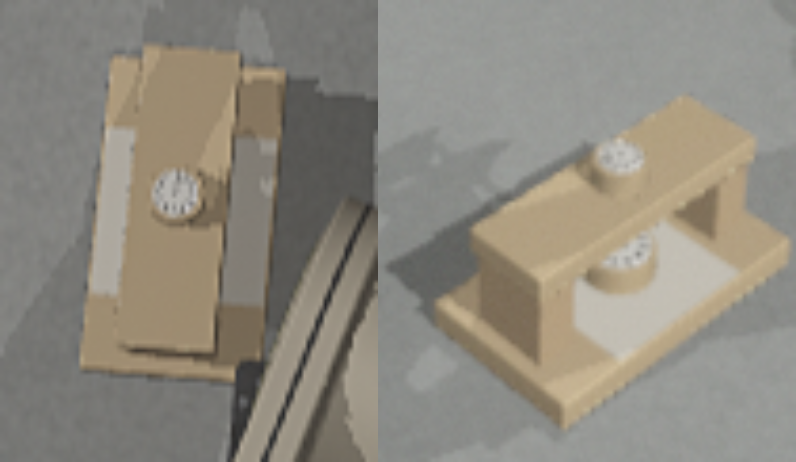

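The stack is complete. The smaller dial is at crop (177,193), about 2 to 3 mm from the predicted centre (172.5,191), and everything sits level. I'll hand it in.

```bash
python3 -c "
from plant import robot
print(robot.close_job())"
```

```text
the job is handed in; nothing more can be done
None
```

The two-tier firing stack is built and handed in at about 39 s of the 122 s allowed. In the last pictures both dials are face up and near centre, and the batt is level on both props; the judge's result was not shown.

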